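# Clamp a heel block with the gated lever

### The arm

A 7-joint arm with a two-finger parallel gripper is mounted at the origin on the work surface. World frame = base frame: x ahead of the robot, y to its left, z up, the work surface at z = 0. Lengths are in m, angles in rad, forces in N, time in s.
With the tool pointing down it reaches from about 0.4 to 0.875 m from the base axis. Payload 19.3 kg.
Tool frame: the origin (TCP) lies on the centre line of the jaws, within the pads' length; the fingertips stand 17 mm ahead of it and the grasp point (between the pads) lies 2 mm behind it; x points along the fingers, z is the direction in which the jaws open and shut, and the axes are right-handed (so a half turn about x gives the same grasp; the last joint's range is limited). The gripper opens to 85 mm and grips with 20 to 120 N. Pads are 22 mm wide; open, the fingers measure 114 mm over their backs; the gripper's body (76 mm by 85 mm) begins 54 mm behind the grasp point. The pads swing forward as they close: fully open they stand 13 mm farther back than shut.
Start: joints at [-1.312, 0.521, -0.036, 1.599, 0.021, 1.021, -0.113], TCP at [0.202, 0.592, 0.248] pointing down, gripper open.
Joint ranges: [-2.91, 2.91], [-0.3, 2.13], [-1.5, 1.42], [0.17, 2.43], [-1.26, 4.41], [0.16, 1.93], [-2.52, 2.52]. Speed limits (rad/s): [1.89, 1.89, 2.39, 2.39, 3.01, 3.01, 3.01].

### API

Orientations are given as a unit quaternion [w, x, y, z].
In Python, from bench import r, viewer, workorder gives the robot as it stands.
- The arm moves only by the tool play_rows, never from a script. Its argument "steps" is a list that holds one entry, the list of rows, each a list of 7 numbers: the turn, a rotation vector about the tool's x, y, z in rad, then the shift along the tool's x, y, z in m, then the closure in counts, from 0 (fully open) to 255 (shut). In form: [[[ax, ay, az, dx, dy, dz, gripper], ...]]. A call has 1 to 8 rows; each row is the pose to reach, as a shift and turn from the pose commanded when the call began, along the tool's axes at that moment; what a row does not reach only later rows make up. A row lasts 1/8 s, in which the tool goes at most 62.5 mm and 10.7 degrees, less where a joint would pass 70% of its speed; a pose out of reach is approached as far as the arm can. A call with a gripper value outside its range is refused whole. The fingers move at their own pace and stop on an object; "newtons" is the grip in N (left out, the last holds). Time passes only in rows, so rows that repeat a pose let the fingers close. It gives the time, the measured TCP pose, the force and the opening at its end, in the units of the state.
- r.state(): the state, without advancing time (a new reading comes with each control period).
- viewer.read_camera(name): name is "scene" or "top" or "wrist"; returns a dict with "color" (420x560x3 uint8, red, green, blue), "depth" (420x560 float32, m along the optical axis (not along the pixel's ray), 0 where there is no reading), "vertical_fov" (degrees; the focal length in pixels is half the picture's height over the tangent of half this angle, whatever the lens; pixels are square), "cx", "cy" (the principal point, pixels), "view" (4x4, takes a point from world to camera coordinates); the wrist camera has in their place "T_tool_cam" (4x4, takes a point from camera to tool coordinates, whose origin is the TCP and whose axes are the tool frame's). Camera axes: x right, y up, looking along -z (the intrinsics and any distortion apply to the point x, -y, -z); pixel columns grow to the right and rows downward; lengths in m; the calibration is good to about 2 mm. The wrist camera is an equidistant fisheye: a pixel r from the principal point sees the ray r / f radians off the axis. A picture is of the moment at which its call begins: read the wrist's pose just before it.
- workorder.job_done(): hands the job in, once; it reports no verdict.
The state is a dict: "time_s": time; "q": joint angles; "qvel": joint speeds; "effort": joint torques, N m; "ee_pos": TCP position; "tcp_rot": TCP orientation; "wrist_force": force on the tool from outside, world axes, zero at the start; "ft_torque": the same for the moment, N m; "opening": finger opening in m.
Only numpy, scipy, OpenCV 4.12 (cv2) and the standard library are available. Lean on these libraries where they do the work, as an engineer would, in place of code of your own. Each camera call takes 0.05 s, during which the arm holds its last target.

### The job

Stand the brown shoe heel upright on the bed of the green clamp, between the open jaws, with its flat face towards the sliding rubber pad and its round back towards the fixed jaw, and let go of it. Then work the ball-topped lever through its zigzag gate from the green-dot end to the red-dot end, so that the clamp holds the heel and the lever stays locked in the last notch; let go. Leave the other things on the bench where they are.

Things in the scene. Friction and masses are not known exactly. Their poses are not given: they have to be found in the camera images.
- clamp: green cast heel clamp fixed to the bench, 210 mm (x) by 290 mm (y); origin at the centre of its underside. At yaw 0 its x points away from the robot, y to the left. The bed is its flat top at z = 20 mm. Left half: a fixed and a sliding jaw, facing each other along x. Right half: the gate housing with the lever, 110 mm (x) by 90 mm (y), top at z = 108 mm
- jaw_middle (a point): point on the bed midway between the open jaws, at clamp (-1, 75, 20) mm. The fixed green jaw is on the +x side: face at clamp x = +35 mm, 70 mm wide in y, top at z = 55 mm
- pad_face (a point): centre of the black rubber pad's face (66 mm wide, top at clamp z = 54 mm) on the grey sliding jaw. Lever at the open (green) end: clamp x = -37 mm, 72 mm gap. It moves to +x by 60 mm per rad of lever_fore, slides the heel against the fixed jaw and presses it through a 1.5 N/mm spring, 5 to 10 N at the end
- gate (a point): centre of the gate plate's top, clamp (0, -85, 108) mm. The lever's 8 mm shaft runs in a 14 mm wide slot in the plate, with square corners. Slot centre line, (x, y) in mm from here along the clamp's axes: (-24, 14) green-dot end, (-24, -14), (0, -14), (0, 14), (24, 14), (24, -14) red-dot end. The walls between the runs cannot be crossed
- pivot (a point): the lever's pivot at clamp (0, -85, 15) mm. The ball's centre stays 180 mm from it. Ball centre in clamp coordinates (mm) with the shaft at the slot's corners: (-46, -58, 187) green end, (-46, -112, 187), (0, -113, 193), (0, -57, 193), (46, -58, 187), (46, -112, 187) red end; the slot leaves the ball 6 mm of play each way
- lever_ball (a point): centre of the red ball, 34 mm in diameter, on the lever. It starts in the first run: clamp x = -46, y from -85 to -58 mm. About 1 N at the ball moves it and it stays where it is left; with a heel in the jaws the last forward run needs about 3 N and springs back if let go before the last (red) run, where the slot's wall holds it
- lever_fore (a joint): lever angle along the clamp's x, rad: -0.26 in the first (open) cross run, 0 in the middle one, +0.26 in the last one, where it springs back to about +0.23 when let go with a heel clamped
- lever_side (a joint): lever angle along the clamp's y, rad: about +0.15 at the left (+y) side of the gate, -0.15 at the right side
- brown_heel: loose D-shaped brown heel, 46 mm high, 50 mm wide (y), 47 mm from flat face to round back; about 90 g. Origin on its underside on the axis of the round back (25 mm radius); z up; flat face at x = -22 mm, round back to x = +25 mm; gripped by its sides at y = +-25 mm. Starts upright on the bench, robot's left, flat face roughly to the robot; the three heels swap places
- brown_heel_flat (a point): centre of the brown heel's flat face, 22 mm from its origin and 23 mm up; clamped, it lies at about clamp x = -12 mm
- black_heel: black heel of the same shape and size; leave it alone
- cream_heel: cream heel of the same shape and size; leave it alone
- hammer: hammer, 260 mm long, lying at the robot's right; origin under its middle; leave it alone
- brush: shoe brush, 200 mm long, lying beyond the clamp; origin under its middle; leave it alone
- glue_tin: closed yellow tin, 70 mm in diameter, 90 mm high, beyond the clamp; origin at its foot; leave it alone
- polish_jar: small amber jar, 52 mm in diameter, 45 mm high, beyond the clamp; origin at its foot; leave it alone

How it is judged:
By the outcome, as a careful person would: the job done as asked, in the order asked, and still so for the second after the job is handed in, with the robot touching nothing.
It also fails if it takes over 54 s, if anything falls off the work surface, if the arm or the gripper's body presses on something with over 40 N, if the wrist force passes 120 N, or if a joint passes its speed limit or range.

## Working session

There is one attempt and no reset: what is moved stays moved. The work goes in short steps, Python scripts to look and compute and a tool call to move; the robot and the scene stay as the last step left them, time stands still between calls to the robot, and variables do not carry over. Pictures are saved under pics/ and viewed, and the job is handed in when it is done.

Besides the shell and the picture viewer there is one more tool, called after "Call:" as a command line: name --argument value ..., lists and objects as JSON in quotes. play_rows: Moves the arm, as the interface text tells. Its arguments: {"type":"object","properties":{"steps":{"type":"array","items":{"type":"array","items":{"type":"array","items":{"type":"number"}}}},"newtons":{"type":"number"}},"required":["steps"]}

```bash
mkdir -p pics; ls; python3 - <<'E'
from bench import r, viewer, workorder
import cv2,pickle
s=r.state(); print(s)
for n in ("scene","top","wrist"):
    d=viewer.read_camera(n); pickle.dump(d,open(f"{n}0.pkl","wb"))
    cv2.imwrite(f"pics/{n}0.png",d["color"][...,::-1]); print(n,{k:v for k,v in d.items() if k not in("color","depth")})
E
```

```text
pics
{'time_s': 0.0, 'q': array([-1.31222601,  0.52202859, -0.03629525,  1.60000252,  0.02120164,
        1.02112539, -0.11276454]), 'qvel': array([-0.00238326, -0.002119  ,  0.00023995,  0.00025821,  0.00024611,
       -0.00040453,  0.00177847]), 'effort': array([-5.09511883e-04, -9.27114201e+01,  1.98003799e+00, -3.69926870e+01,
        1.78518961e-02,  8.29191558e-03,  2.15932351e-05]), 'ee_pos': array([0.20174685, 0.59119794, 0.24771898]), 'tcp_rot': array([ 0.57476614, -0.41170726,  0.5753993 ,  0.411165  ]), 'wrist_force': array([0.4982807 , 0.6429547 , 0.05094226]), 'ft_torque': array([ 0.00548442,  0.07186828, -0.00286095]), 'opening': 0.08554428795755599}
scene {'vertical_fov': 45.94783455982437, 'cx': 272.2022870678481, 'cy': 212.59427333207233, 'view': array([[ 0.54714405,  0.83702363, -0.00498333, -0.29627595],
       [-0.45899552,  0.30500331,  0.83444358,  0.17105803],
       [ 0.69996893, -0.45427351,  0.55107084, -1.74269184],
       [ 0.        ,  0.        ,  0.        ,  1.        ]])}
top {'vertical_fov': 43.762925940464214, 'cx': 275.22985121345806, 'cy': 200.60454153135646, 'view': array([[ 0.00654569, -0.9999643 ,  0.00534403, -0.03970322],
       [ 0.99178416,  0.00717471,  0.12772119, -0.61280317],
       [-0.12775497,  0.0044641 ,  0.99179571, -1.71051696],
       [ 0.        ,  0.        ,  0.        ,  1.        ]])}
wrist {'vertical_fov': 65.70646984690485, 'cx': 282.28664853325523, 'cy': 211.7874735982103, 'T_tool_cam': array([[ 2.72411307e-04,  2.74618918e-01, -9.61553106e-01,
        -1.25509157e-01],
       [-4.96266572e-05,  9.61553144e-01,  2.74618915e-01,
         7.07731372e-02],
       [ 9.99999962e-01, -2.70906311e-05,  2.75566367e-04,
         3.39992357e-04],
       [ 0.00000000e+00,  0.00000000e+00,  0.00000000e+00,
         1.00000000e+00]])}
```

View pics/top0.png

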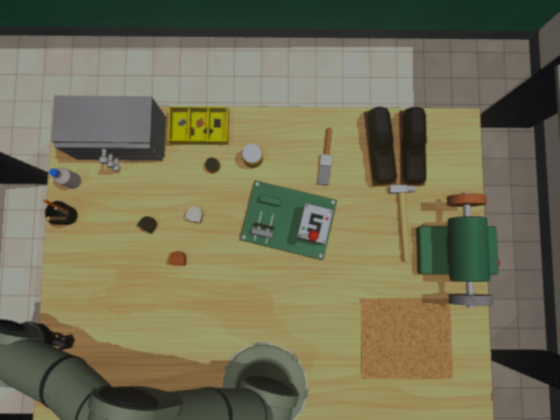

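View pics/scene0.png

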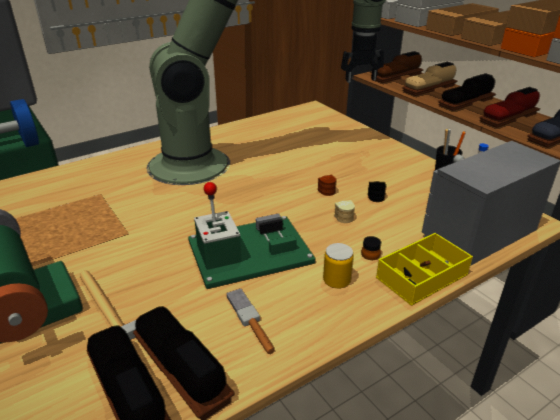

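View pics/wrist0.png

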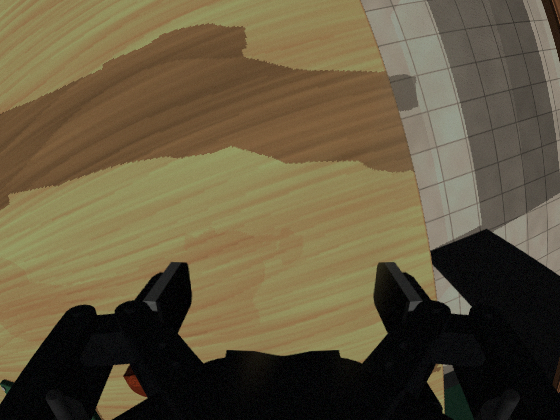

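```bash
cat > h.py <<'E'
import numpy as np,cv2,pickle
from scipy.spatial.transform import Rotation as R
def f(d): return 210/np.tan(np.radians(d["vertical_fov"]/2))
def pix2w(d,u,v,z=None):
    F=f(d); c=np.array([(u-d["cx"])/F,-(v-d["cy"])/F,-1.0])
    V=d["view"]; Rm=V[:3,:3]; t=V[:3,3]
    o=-Rm.T@t; ray=Rm.T@c
    if z is None:
        return o+ray*d["depth"][int(round(v)),int(round(u))]
    return o+ray*(z-o[2])/ray[2]
def cloud(d):
    F=f(d); v,u=np.mgrid[0:420,0:560]; D=d["depth"]
    c=np.stack([(u-d["cx"])/F*D,-(v-d["cy"])/F*D,-D],-1)
    V=d["view"]; return (c-V[:3,3])@V[:3,:3]
def w2pix(d,p):
    V=d["view"]; c=V[:3,:3]@np.asarray(p)+V[:3,3]; F=f(d)
    return d["cx"]+F*c[0]/-c[2], d["cy"]-F*c[1]/-c[2]
def rot(s): return R.from_quat(np.roll(s["tcp_rot"],-1))
def wcloud(d,s):
    F=f(d); v,u=np.mgrid[0:420,0:560]; D=d["depth"]
    x=u-d["cx"]; y=v-d["cy"]; r=np.hypot(x,y)+1e-9; th=r/F
    k=np.tan(th)/r
    c=np.stack([x*k*D,-y*k*D,-D],-1)
    T=d["T_tool_cam"]; p=c@T[:3,:3].T+T[:3,3]
    return p@rot(s).as_matrix().T+s["ee_pos"]
E
python3 - <<'E'
from h import *
d=pickle.load(open("top0.pkl","rb")); im=d["color"][...,::-1]
cv2.imwrite("pics/tc0.png",cv2.resize(im[170:280,130:345],None,fx=3.7,fy=3.7,interpolation=cv2.INTER_CUBIC))
s=pickle.load(open("scene0.pkl","rb"));im=s["color"][...,::-1]
cv2.imwrite("pics/sc0.png",cv2.resize(im[160:290,180:400],None,fx=3.6,fy=3.6,interpolation=cv2.INTER_CUBIC))
for p in [(178,258),(148,224),(195,214),(314,237),(257,185),(335,201),(324,257),(242,238)]:
    print(p,pix2w(d,*p), f(d))
E
```

```text
(178, 258) [0.41986748 0.28282267 0.04491672] 522.8801709302342
(148, 224) [0.53189075 0.38761168 0.03604254] 522.8801709302342
(195, 214) [0.56583824 0.23121803 0.04210912] 522.8801709302342
(314, 237) [ 0.48241186 -0.15181075  0.20524525] 522.8801709302342
(257, 185) [0.66893391 0.02677338 0.01759204] 522.8801709302342
(335, 201) [ 0.61622346 -0.23845781  0.01574647] 522.8801709302342
(324, 257) [ 0.42740013 -0.20215285 -0.00530815] 522.8801709302342
(242, 238) [0.48837922 0.07500148 0.01984294] 522.8801709302342
```

View pics/tc0.png

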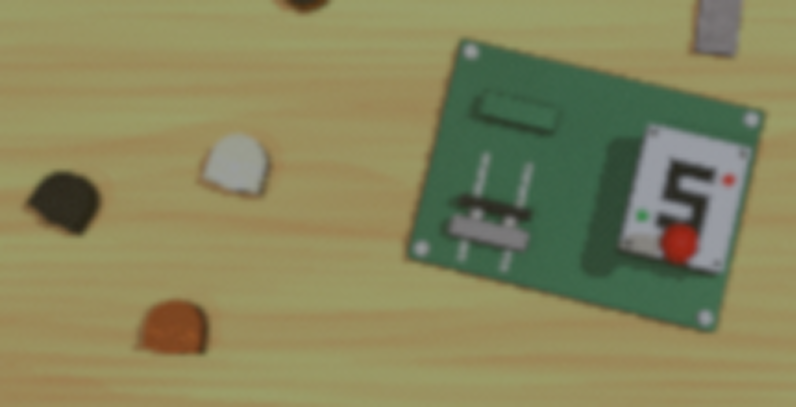

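View pics/sc0.png

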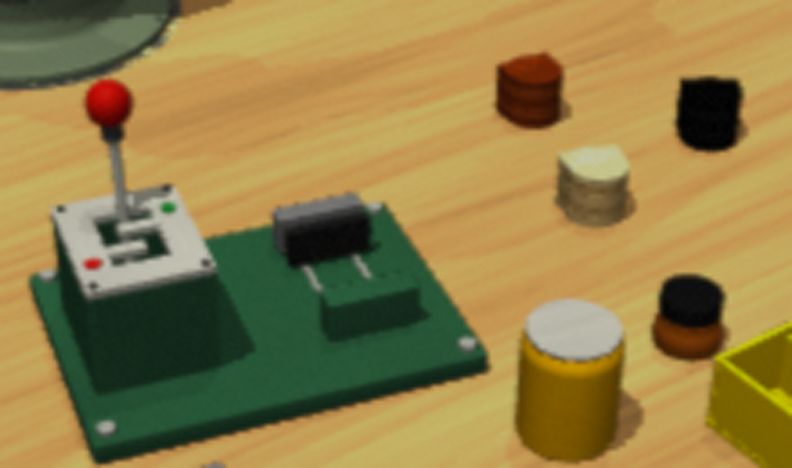

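```bash
cat > est.py <<'E'
from h import *
d=pickle.load(open("top0.pkl","rb"))
pc=[(460,38),(766,112),(712,332),(406,258)]
C=np.array([[105,145],[105,-145],[-105,-145],[-105,145]])/1000
W=np.array([pix2w(d,130+(x+.5)/3.7-.5,170+(y+.5)/3.7-.5,.02)[:2] for x,y in pc])
def fit(C,W):
    c0=C.mean(0);w0=W.mean(0);A=C-c0;B=W-w0
    th=np.arctan2((A[:,0]*B[:,1]-A[:,1]*B[:,0]).sum(),(A*B).sum())
    Rm=np.array([[np.cos(th),-np.sin(th)],[np.sin(th),np.cos(th)]])
    return w0-Rm@c0,th,Rm
t,th,Rm=fit(C,W); print("corners",W,t,th, W-(C@Rm.T+t))
P=cloud(d); im=d["color"].astype(int)
g=(im[...,1]>im[...,0]*1.3)&(im[...,1]>im[...,2]*1.1)
m=g&(np.abs(P[...,0]-t[0])<.2)&(np.abs(P[...,1]-t[1])<.25)&(P[...,2]<.04)&(P[...,2]>.005)
print(m.sum(),"bed z",np.median(P[m][:,2]))
# bench z
b=(P[...,0]>.3)&(P[...,0]<.4)&(P[...,1]>-.1)&(P[...,1]<.2); print("bench z",np.median(P[b][:,2]))
# gate plate top
q=(np.hypot(P[...,0]-t[0],P[...,1]-t[1])<.25)&(P[...,2]>.095)&(P[...,2]<.12)
pts=P[q]; print("plate",len(pts),np.median(pts[:,2])); 
r=cv2.minAreaRect(pts[:,:2].astype(np.float32)*1000);print(r)
print("gate pred",t+Rm@[0,-.085])
red=(im[...,0]>120)&(im[...,1]<60)&(np.hypot(P[...,0]-t[0],P[...,1]-t[1])<.25)
print("ball pts",red.sum(),P[red].mean(0),P[red].max(0))
vv,uu=np.nonzero(red);bc=pix2w(d,uu.mean(),vv.mean(),.187);print("ball",bc,"clamp",Rm.T@(bc[:2]-t))
# heel
for name,(u,v) in dict(brown=(178,258),black=(148,224),cream=(195,214)).items():
    p0=pix2w(d,u,v)
    k=(np.hypot(P[...,0]-p0[0],P[...,1]-p0[1])<.05)&(P[...,2]>.03)&(P[...,2]<.06)
    pts=P[k]; print(name,len(pts),pts.mean(0),pts.min(0),pts.max(0),cv2.minAreaRect(pts[:,:2].astype(np.float32)*1000))
E
python3 est.py
python3 - <<'E'
from h import *
d=pickle.load(open("top0.pkl","rb")); im=d["color"][...,::-1]
cv2.imwrite("pics/tb0.png",cv2.resize(im[240:276,155:203],None,fx=14,fy=14,interpolation=cv2.INTER_CUBIC))
E
```

```text
corners [[ 0.68600923  0.0372295 ]
 [ 0.61945378 -0.24361115]
 [ 0.41896926 -0.19317775]
 [ 0.48374109  0.08375225]] [ 0.55204334 -0.07895179] -0.23295673726991642 [[-0.00167189 -0.00066216]
 [-0.00127928  0.00066372]
 [ 0.00256371  0.00261749]
 [ 0.00038746 -0.00261905]]
3364 bed z 0.019156151307055214
bench z 0.0008656159114526906
plate 719 0.1071008526885176
((612.8939819335938, -66.54849243164062), (376.26654052734375, 134.98756408691406), 50.66419982910156)
gate pred [ 0.53242063 -0.16165577]
ball pts 58 [ 0.48817792 -0.15055743  0.20226773] [ 0.50056201 -0.14003929  0.21131306]
ball [ 0.48913358 -0.15175092  0.187     ] clamp [-0.04440437 -0.08535575]
brown 208 [0.41871761 0.28622474 0.04456397] [0.39692371 0.26217527 0.0302968 ] [0.44290485 0.31351626 0.05775152] ((419.9388427734375, 287.8572692871094), (45.938777923583984, 51.318992614746094), 0.42354071140289307)
black 208 [0.53308049 0.3903341  0.04446435] [0.50448606 0.36532516 0.03209678] [0.55805453 0.42295505 0.05717432] ((535.0118408203125, 390.6400451660156), (51.49130630493164, 48.31440353393555), 58.409576416015625)
cream 201 [0.56669489 0.23416272 0.04434054] [0.54214858 0.20938992 0.03196875] [0.5930821  0.26370658 0.05422475] ((568.301513671875, 234.7437744140625), (50.45368194580078, 48.528038024902344), 76.7867431640625)
```

View pics/tb0.png

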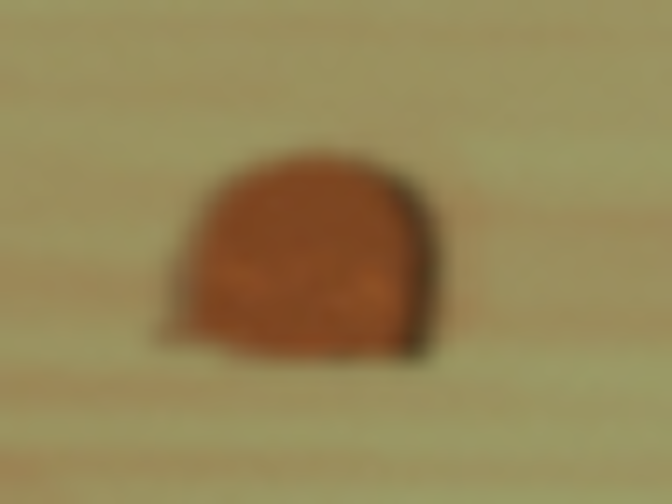

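```bash
cat >> h.py <<'E'
def Rdown(yaw,flip=1):
    # tool x down; tool z along world dir (yaw+90deg)*flip  (opening along heel y)
    z=flip*np.array([-np.sin(yaw),np.cos(yaw),0]); x=np.array([0,0,-1.]); y=np.cross(z,x)
    return R.from_matrix(np.stack([x,y,z],1))
def delta(s,p,Rt):
    R0=rot(s); return np.round((R0.inv()*Rt).as_rotvec(),3),np.round(R0.inv().apply(np.asarray(p)-s["ee_pos"]),4)
E
python3 - <<'E'
from h import *
from bench import r
s=r.state(); print(np.round(rot(s).as_matrix(),3))
for fl in(1,-1):print(delta(s,[.419,.286,.16],Rdown(-.07,fl)))
E
```

```text
[[-0.    -0.946  0.323]
 [-0.001  0.323  0.946]
 [-1.    -0.    -0.001]]
(array([-0.259, -0.001, -0.   ]), array([ 0.0881, -0.3042, -0.2187]))
(array([ 2.883e+00, -0.000e+00,  1.000e-03]), array([ 0.0881, -0.3042, -0.2187]))
```

Call:
play_rows --steps '[[[-0.26,0,0,0.088,-0.304,-0.219,0],[-0.26,0,0,0.088,-0.304,-0.219,0],[-0.26,0,0,0.088,-0.304,-0.219,0],[-0.26,0,0,0.088,-0.304,-0.219,0],[-0.26,0,0,0.088,-0.304,-0.219,0],[-0.26,0,0,0.088,-0.304,-0.219,0],[-0.26,0,0,0.088,-0.304,-0.219,0],[-0.26,0,0,0.088,-0.304,-0.219,0]]]' --newtons 30

```text
time_s: 1.15
ee_pos: [0.4189, 0.2859, 0.1602]
tcp_rot: [0.517, -0.482, 0.517, 0.482]
wrist_force: [-0.6, 0.3, 0.4]
opening: 0.0858
```

```bash
cat > snap.py <<'E'
import sys
from h import *
from bench import r,viewer
s=r.state(); d=viewer.read_camera(sys.argv[1]); n=sys.argv[2]
pickle.dump((d,s),open(n+".pkl","wb")); cv2.imwrite(f"pics/{n}.png",d["color"][...,::-1])
print(s["time_s"],s["ee_pos"],np.round(s["wrist_force"],2),s["opening"],np.round(s["q"],2))
E
python3 snap.py wrist w1
```

```text
1.15 [0.41888677 0.28593612 0.16019298] [-0.59  0.33  0.38] 0.08576083775207405 [-0.67  0.46 -0.05  1.99  0.04  0.7   0.75]
```

View pics/w1.png

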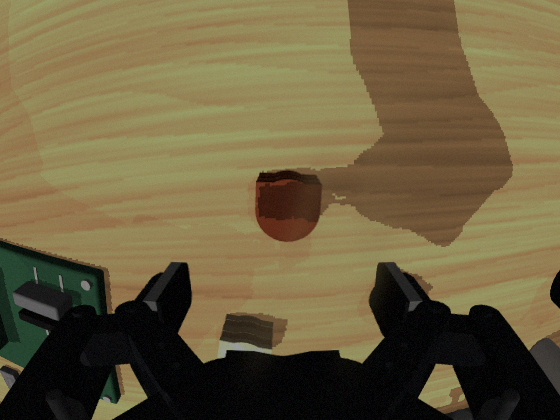

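```bash
python3 - <<'E'
from h import *
d,s=pickle.load(open("w1.pkl","rb"))
P=wcloud(d,s)
k=(np.hypot(P[...,0]-.42,P[...,1]-.286)<.05)&(P[...,2]>.04)&(P[...,2]<.052)
p=P[k]; print(len(p),np.median(p[:,2])); r=cv2.minAreaRect(p[:,:2].astype(np.float32)*1000); print(r,cv2.boxPoints(r))
print(p.min(0),p.max(0))
# fit D template: min over pose of outline
from scipy.optimize import minimize
a=np.linspace(-np.pi/2,np.pi/2,40)
poly=np.array([[-.022,-.025],*np.c_[.025*np.cos(a),.025*np.sin(a)],[-.022,.025]])
h=cv2.convexHull(p[:,:2].astype(np.float32)).reshape(-1,2)
def cost(q):
    c,sn=np.cos(q[2]),np.sin(q[2]); l=(p[:,:2]-q[:2])@np.array([[c,-sn],[sn,c]])
    dx=np.maximum(-.022-l[:,0],0); rr=np.where(l[:,0]>0,np.hypot(l[:,0],l[:,1]),np.abs(l[:,1]))-.025
    return (dx**2+np.maximum(rr,0)**2).sum()*1e6 +0
def cost2(q):
    c,sn=np.cos(q[2]),np.sin(q[2]); l=(h-q[:2])@np.array([[c,-sn],[sn,c]])
    rr=np.where(l[:,0]>0,np.hypot(l[:,0],l[:,1]),np.abs(l[:,1]))-.025
    sd=np.maximum(rr,-.022-l[:,0]); return np.abs(sd).sum()*1e3
for c in(cost,cost2):
    o=minimize(c,[.419,.286,-.05],method="Nelder-Mead",options=dict(xatol=1e-5,fatol=1e-6)); print(o.x,o.fun)
im=d["color"][...,::-1]
cv2.imwrite("pics/w1c.png",cv2.resize(im[150:260,225:345],None,fx=5,fy=5,interpolation=cv2.INTER_CUBIC))
# clamp bed from wrist
E
```

```text
3564 0.04582301015555508
((416.05059814453125, 290.6651611328125), (50.3111457824707, 50.106224060058594), 83.2652359008789) [[388.22028 268.62122]
 [437.98077 262.74512]
 [443.88092 312.7091 ]
 [394.12042 318.5852 ]]
[0.39106755 0.26572598 0.04005725] [0.44122661 0.31795755 0.0479648 ]
[ 0.41474095  0.29083704 -0.1021073 ] 108.47925620079205
[ 0.41606325  0.29066998 -0.1167832 ] 12.465563018601827
```

View pics/w1c.png

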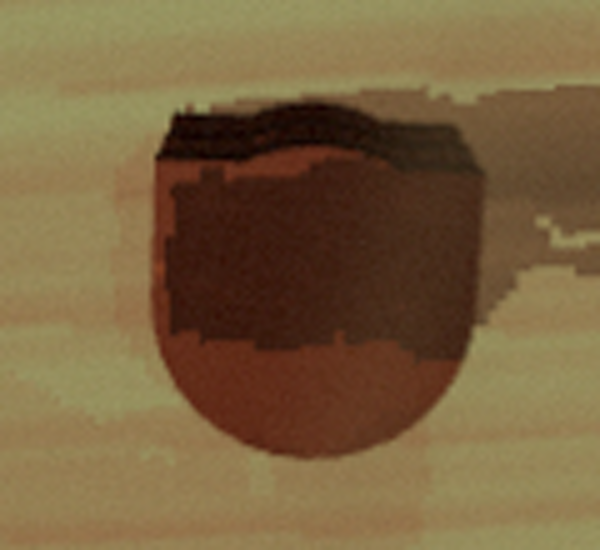

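```bash
python3 - <<'E'
from h import *
from bench import r
s=r.state()
y=-.115; p=np.array([.416,.2906])+.009*np.array([-np.cos(y),-np.sin(y)])
for z in(.10,.026):print(delta(s,[*p,z],Rdown(y)))
E
```

```text
(array([ 0.047,  0.   , -0.   ]), array([0.0604, 0.0116, 0.0039]))
(array([ 0.047,  0.   , -0.   ]), array([0.1344, 0.0116, 0.0038]))
```

Call:
play_rows --steps '[[[0.047,0,0,0.05,0.0116,0.0038,0],[0.047,0,0,0.08,0.0116,0.0038,0],[0.047,0,0,0.11,0.0116,0.0038,0],[0.047,0,0,0.134,0.0116,0.0038,0],[0.047,0,0,0.134,0.0116,0.0038,0],[0.047,0,0,0.134,0.0116,0.0038,120],[0.047,0,0,0.134,0.0116,0.0038,255],[0.047,0,0,0.134,0.0116,0.0038,255]]]' --newtons 30

```text
time_s: 2.2
ee_pos: [0.4078, 0.2913, 0.0274]
tcp_rot: [0.529, -0.47, 0.527, 0.47]
wrist_force: [-2.1, 0.9, 8.4]
opening: 0.0497
```

Call:
play_rows --steps '[[[0,0,0,0,0,0,255],[0,0,0,0,0,0,255],[0,0,0,0,0,0,255],[0,0,0,0,0,0,255]]]'

```text
time_s: 2.7
ee_pos: [0.4078, 0.2913, 0.0274]
tcp_rot: [0.529, -0.47, 0.527, 0.47]
wrist_force: [-1.8, 0.9, 8.9]
opening: 0.0498
```

```bash
python3 snap.py wrist w2
```

```text
2.7 [0.40778351 0.29133278 0.02740984] [-1.8   0.87  8.94] 0.049790469785045435 [-0.71  0.69 -0.03  2.06  0.05  0.39  0.67]
```

View pics/w2.png

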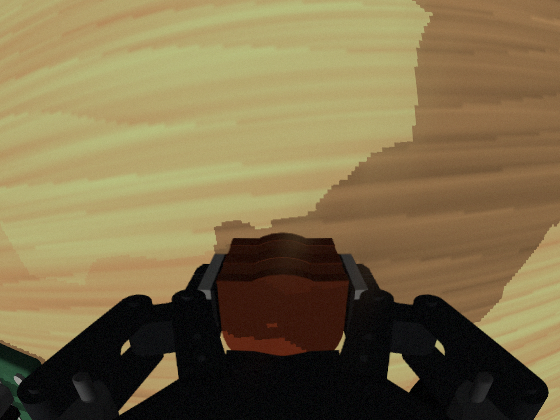

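```bash
python3 - <<'E'
from h import *
from bench import r
d,s=pickle.load(open("w2.pkl","rb")); P=wcloud(d,s); Q=(P-s["ee_pos"])@rot(s).as_matrix()
im=d["color"].astype(int)
k=(P[...,2]>.042)&(P[...,2]<.05)&(np.abs(Q[...,2])<.022)&(im[...,0]>1.8*im[...,2])&(np.abs(Q[...,1])<.06)
p=Q[k]; print(len(p),p.min(0),p.max(0))
for a in(-.02,-.01,0,.01,.02):
    m=k&(np.abs(Q[...,2]-a)<.002); print(a,np.percentile(Q[m][:,1],[1,50,99]))
t=np.array([.552,-.079]); y=-.233; c,sn=np.cos(y),np.sin(y); Rm=np.array([[c,-sn],[sn,c]])
s=r.state()
tg=t+Rm@[-.009,.075]; print("tg",tg); 
print("lift only", delta(s,[*s["ee_pos"][:2],.16],rot(s)))
print(delta(s,[*tg,.16],Rdown(y)))
E
```

```text
8638 [-0.02061157 -0.02343239 -0.02199484] [-0.01459537  0.01679916  0.02199887]
-0.02 [-0.01997249 -0.0006628   0.01368213]
-0.01 [-0.02073414 -0.00048209  0.01480947]
0 [-0.0224444   0.00032754  0.01636496]
0.01 [-0.0207632  -0.00030783  0.0150812 ]
0.02 [-0.01984771 -0.00067392  0.01363052]
tg [ 0.56056051 -0.00394857]
lift only (array([0., 0., 0.]), array([-1.326e-01, -1.000e-04,  2.000e-04]))
(array([0.117, 0.002, 0.001]), array([-0.1328, -0.1859, -0.2755]))
```

Call:
play_rows --steps '[[[0,0,0,-0.06,0,0,255],[0,0,0,-0.12,-0.01,-0.01,255],[0.117,0.002,0.001,-0.133,-0.186,-0.275,255],[0.117,0.002,0.001,-0.133,-0.186,-0.275,255],[0.117,0.002,0.001,-0.133,-0.186,-0.275,255],[0.117,0.002,0.001,-0.133,-0.186,-0.275,255],[0.117,0.002,0.001,-0.133,-0.186,-0.275,255],[0.117,0.002,0.001,-0.133,-0.186,-0.275,255]]]'

```text
time_s: 3.75
ee_pos: [0.5618, -0.0089, 0.1602]
tcp_rot: [0.556, -0.438, 0.557, 0.436]
wrist_force: [-0.1, -0.1, -0.1]
opening: 0.0497
```

Call:
play_rows --steps '[[[0,0,0,0,0,0,255],[0,0,0,0,0,0,255]]]'

```text
time_s: 4.0
ee_pos: [0.5601, -0.0025, 0.1595]
tcp_rot: [0.554, -0.439, 0.555, 0.439]
wrist_force: [0.1, 0.3, -1.3]
opening: 0.0493
```

```bash
python3 snap.py wrist w3
```

```text
4.0 [ 0.56011594 -0.00252378  0.15954631] [ 0.14  0.3  -1.28] 0.049349223395016975 [-0.1   0.53  0.    1.85  0.    0.76  1.24]
```

View pics/w3.png

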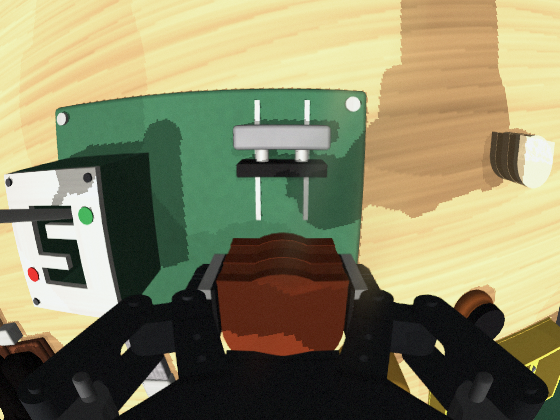

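```bash
python3 - <<'E'
from h import *
d,s=pickle.load(open("w3.pkl","rb")); P=wcloud(d,s)
t=np.array([.552,-.079]); y=-.233; c,sn=np.cos(y),np.sin(y); Rm=np.array([[c,-sn],[sn,c]])
C=P.copy(); C[...,:2]=(P[...,:2]-t)@Rm; C*=1000
for n,u,v in [("BLscrew",353,104),("BRscrew",62,119),("green",86,215),("red",33,274),("pl corner",9,182),("pl c2",88,177),("pl c3",36,301)]:
    print(n,C[v,u].round(1))
m=(abs(C[...,2]-20)<3)
print("bed z",np.median(C[m&(abs(C[...,0]+80)<15)&(abs(C[...,1])<60)][:,2]))
for yy in(-100,-50,0,50,100):
    k=m&(abs(C[...,1]-yy)<4); print("near edge",yy,C[k][:,0].min())
for xx in(-90,-70,-50,-30): 
    k=m&(abs(C[...,0]-xx)<4); print("left edge",xx,C[k][:,1].max())
k=(abs(C[...,2]-108)<4)&(C[...,1]<0); p=C[k]; print("plate",len(p),np.percentile(p,[1,50,99],axis=0))
r=cv2.minAreaRect(p[:,:2].astype(np.float32));print(r)
k=(C[...,2]>48)&(C[...,2]<60)&(C[...,0]<-20)&(C[...,0]>-90)&(C[...,1]>20)&(C[...,1]<130); p=C[k]; print("jaw",np.percentile(p,[1,50,99],axis=0)); print(cv2.minAreaRect(p[:,:2].astype(np.float32)))
E
```

```text
BLscrew [-96.  133.   23.8]
BRscrew [ -95.8 -130.4   23.1]
green [-27.7 -50.5 108.6]
red [  20.  -115.9  109.6]
pl corner [ -52.4 -121.3  109.9]
pl c2 [-52.7 -43.6 110.4]
pl c3 [  44.8 -122.   109.9]
bed z 19.93357672748315
near edge -100 -107.67199786514875
near edge -50 -107.56466624668542
near edge 0 -107.64636737815835
near edge 50 -107.6975175486412
near edge 100 -107.74816892407325
left edge -90 144.7074083339223
left edge -70 287.3840697608825
left edge -50 291.52935424998805
left edge -30 145.37249489253983
plate 10650 [[ -58.10541756 -128.1104109   104.42144753]
 [ -11.14767258  -73.59348643  107.90804489]
 [  50.12756018  -38.9295086   110.02154747]]
((-3.2024078369140625, -84.35018157958984), (111.48429107666016, 92.59070587158203), 0.3469809293746948)
jaw [[-78.19443026  42.24033744  49.96755019]
 [-64.80747425  75.49789714  54.21852339]
 [-41.04697605 108.92990787  56.24230651]]
((-59.50957107543945, 75.80584716796875), (38.3913459777832, 69.7355728149414), 0.11269503086805344)
```

```bash
cat >> h.py <<'E'
t=np.array([.552,-.079]); yaw=-.233; Rm=np.array([[np.cos(yaw),-np.sin(yaw)],[np.sin(yaw),np.cos(yaw)]])
t=t+Rm@[-.0027,.0003]
def c2w(x,y,z): return np.array([*(t+Rm@np.array([x,y])/1000),z/1000])
def w2c(p): return np.array([*(Rm.T@(np.asarray(p)[:2]-t)),p[2]])*1000
E
python3 - <<'E'
from h import *
from bench import r
s=r.state(); print(w2c(s["ee_pos"]))
for z in (90,60,47.5): print(delta(s,c2w(-9,75,z),Rdown(yaw)))
E
```

```text
[ -7.03398026  75.98044754 159.51911201]
(array([ 0.002, -0.002, -0.001]), array([ 0.0695,  0.0019, -0.0009]))
(array([ 0.002, -0.002, -0.001]), array([ 0.0995,  0.0019, -0.0008]))
(array([ 0.002, -0.002, -0.001]), array([ 0.112 ,  0.0019, -0.0008]))
```

Call:
play_rows --steps '[[[0.002,-0.002,0,0.035,0.002,-0.001,255],[0.002,-0.002,0,0.07,0.002,-0.001,255],[0.002,-0.002,0,0.095,0.002,-0.001,255],[0.002,-0.002,0,0.104,0.002,-0.001,255],[0.002,-0.002,0,0.108,0.002,-0.001,255],[0.002,-0.002,0,0.111,0.002,-0.001,255],[0.002,-0.002,0,0.111,0.002,-0.001,255]]]'

```text
time_s: 4.92
ee_pos: [0.5584, -0.0046, 0.0488]
tcp_rot: [0.555, -0.438, 0.555, 0.438]
wrist_force: [-0.6, -0.8, -1.0]
opening: 0.0494
```

```bash
python3 snap.py wrist w4
```

```text
4.925 [ 0.55839896 -0.00464178  0.04878639] [-0.61 -0.8  -1.01] 0.049445391762692255 [-0.09  0.71 -0.    1.91  0.    0.53  1.23]
```

View pics/w4.png

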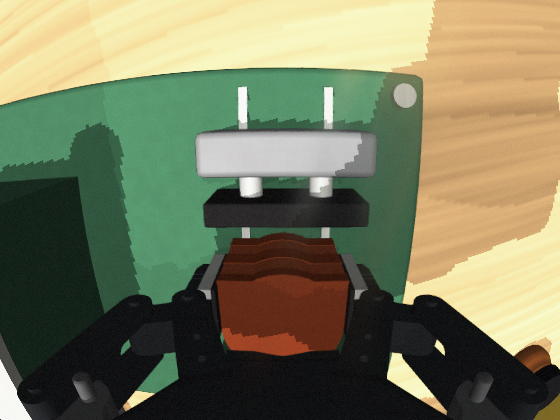

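Call:
play_rows --steps '[[[0,0,0,0.001,0,0,255],[0,0,0,0.0015,0,0,255],[0,0,0,0.0015,0,0,255]]]'

```text
time_s: 5.35
ee_pos: [0.5584, -0.0047, 0.0475]
tcp_rot: [0.555, -0.438, 0.555, 0.438]
wrist_force: [-3.3, 0.5, 11.7]
opening: 0.0497
```

Contact with the bed (11.7 N). Open, then retreat up.

Call:
play_rows --steps '[[[0,0,0,0,0,0,70],[0,0,0,0,0,0,40],[0,0,0,0,0,0,0],[0,0,0,0,0,0,0],[0,0,0,-0.03,0,0,0],[0,0,0,-0.08,0,0,0],[0,0,0,-0.14,0,0,0],[0,0,0,-0.14,0,0,0]]]'

```text
time_s: 6.35
ee_pos: [0.5602, -0.0047, 0.191]
tcp_rot: [0.557, -0.439, 0.553, 0.437]
wrist_force: [0.6, 0.7, -0.4]
opening: 0.0853
```

```bash
python3 snap.py wrist w5
```

```text
6.35 [ 0.56020639 -0.00473553  0.19100607] [ 0.57  0.67 -0.44] 0.08533173402653513 [-0.1   0.49  0.    1.84 -0.    0.81  1.24]
```

View pics/w5.png

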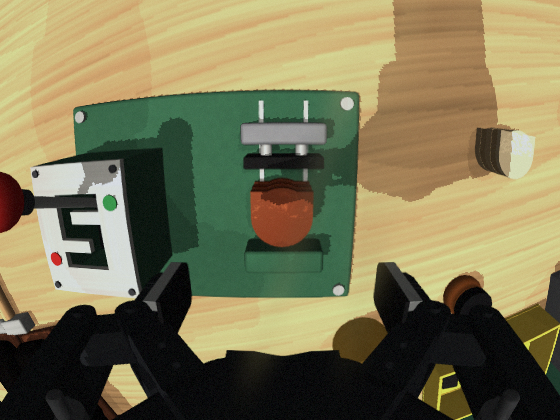

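```bash
python3 - <<'E'
from h import *
from bench import r
s=r.state(); 
print(delta(s,c2w(-46,-80,285),Rdown(yaw)), c2w(-46,-80,187))
E
```

```text
(array([-0.002,  0.001,  0.003]), array([-0.0965,  0.038 , -0.1536])) [ 0.48621344 -0.14530165  0.187     ]
```

Call:
play_rows --steps '[[[0,0,0,-0.06,0,0,0],[-0.002,0.001,0.003,-0.0965,0.02,-0.04,0],[-0.002,0.001,0.003,-0.0965,0.038,-0.1,0],[-0.002,0.001,0.003,-0.0965,0.038,-0.154,0],[-0.002,0.001,0.003,-0.0965,0.038,-0.154,0],[-0.002,0.001,0.003,-0.0965,0.038,-0.154,0]]]'

```text
time_s: 7.15
ee_pos: [0.4855, -0.1453, 0.2826]
tcp_rot: [0.553, -0.437, 0.556, 0.44]
wrist_force: [0.2, 1.7, 0.2]
opening: 0.0851
```

```bash
python3 snap.py wrist w6; python3 - <<'E'
from h import *
d,s=pickle.load(open("w6.pkl","rb")); P=wcloud(d,s); im=d["color"].astype(int)
k=(im[...,0]>70)&(im[...,0]>3*im[...,1])&(P[...,2]>.165)&(P[...,2]<.22); k&=np.hypot(P[...,0]-.486,P[...,1]+.145)<.07
p=P[k]; print(len(p), p.max(0))
from scipy.optimize import least_squares
o=least_squares(lambda q:np.linalg.norm(p-q,axis=1)-.017,[.486,-.145,.187],loss="soft_l1",f_scale=.001)
print(o.x,w2c(o.x),o.cost, w2c(s["ee_pos"]))
E
```

```text
7.15 [ 0.48547031 -0.14527156  0.28257226] [0.23 1.68 0.25] 0.08505563642978214 [ 0.12  0.3   0.06  1.86 -0.02  0.99  1.53]
1139 [ 0.49839746 -0.13689264  0.206954  ]
[ 0.48453272 -0.14795594  0.1887645 ] [-47.02243302 -82.97064267 188.7645036 ] 0.00013606035024695223 [-46.7299921  -80.14231423 282.57226198]
```

View pics/w6.png

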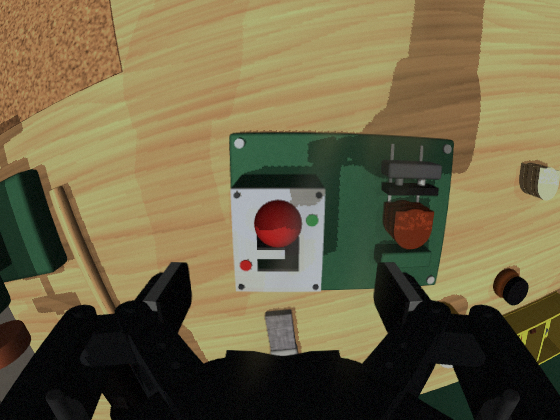

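```bash
python3 - <<'E'
from h import *
from bench import r
s=r.state(); 
print(delta(s,c2w(-46.5,-83,186),Rdown(yaw)))
E
```

```text
(array([ 0.001, -0.001, -0.005]), array([ 0.0966, -0.0006, -0.0033]))
```

Call:
play_rows --steps '[[[0.001,-0.001,-0.005,0.03,0,-0.003,0],[0.001,-0.001,-0.005,0.06,0,-0.003,0],[0.001,-0.001,-0.005,0.085,0,-0.003,0],[0.001,-0.001,-0.005,0.0965,0,-0.003,0],[0.001,-0.001,-0.005,0.0965,0,-0.003,100],[0.001,-0.001,-0.005,0.0965,0,-0.003,255],[0.001,-0.001,-0.005,0.0965,0,-0.003,255],[0.001,-0.001,-0.005,0.0965,0,-0.003,255]]]' --newtons 25

```text
time_s: 8.2
ee_pos: [0.4848, -0.1487, 0.1877]
tcp_rot: [0.555, -0.439, 0.554, 0.438]
wrist_force: [-1.2, 0.9, 6.9]
opening: 0.0325
```

Call:
play_rows --steps '[[[0,0,0,0,0,0,255],[0,0,0,0,0,0,255]]]'

```text
time_s: 8.45
ee_pos: [0.4848, -0.1486, 0.1877]
tcp_rot: [0.555, -0.439, 0.554, 0.438]
wrist_force: [-0.9, 2.0, 7.0]
opening: 0.0324
```

```bash
python3 snap.py wrist w7; python3 - <<'E'
from h import *
d,s=pickle.load(open("w7.pkl","rb")); print(w2c(s["ee_pos"]))
E
```

```text
8.45 [ 0.48484065 -0.14862414  0.18765826] [-0.88  2.03  7.03] 0.03236887035108043 [ 0.14  0.42  0.05  1.97 -0.03  0.75  1.55]
[-46.56853796 -83.54969132 187.65826323]
```

View pics/w7.png

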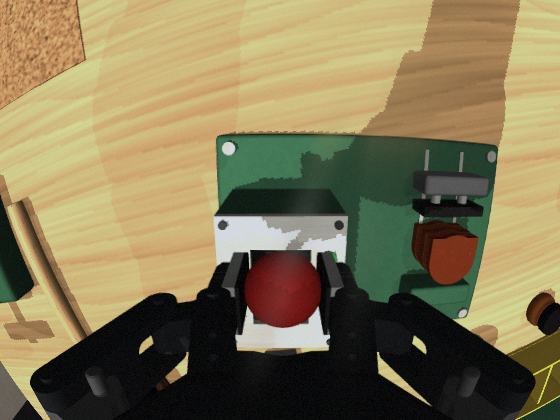

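Call:
play_rows --steps '[[[0,0,0,0.0005,0,-0.008,255],[0,0,0,0.001,0,-0.016,255],[0,0,0,0.0015,0,-0.024,255],[0,0,0,0.002,0,-0.0285,255],[0,0,0,0.002,0,-0.0285,255]]]'

```text
time_s: 9.12
ee_pos: [0.4778, -0.1767, 0.1849]
tcp_rot: [0.555, -0.438, 0.555, 0.438]
wrist_force: [-1.0, 0.2, 2.8]
opening: 0.0325
```

Call:
play_rows --steps '[[[0,0,0,-0.0025,-0.01,0,255],[0,0,0,-0.004,-0.02,0,255],[0,0,0,-0.0053,-0.03,0,255],[0,0,0,-0.006,-0.04,0,255],[0,0,0,-0.006,-0.0465,0,255],[0,0,0,-0.006,-0.0465,0,255]]]'

```text
time_s: 9.88
ee_pos: [0.5236, -0.1872, 0.1909]
tcp_rot: [0.555, -0.439, 0.555, 0.438]
wrist_force: [-0.7, -1.5, 3.0]
opening: 0.0325
```

```bash
python3 snap.py wrist w8; python3 - <<'E'
from h import *
d,s=pickle.load(open("w8.pkl","rb")); print(w2c(s["ee_pos"]))
E
```

```text
9.875 [ 0.52356123 -0.18724505  0.19085646] [-0.72 -1.52  2.99] 0.03245461334877974 [ 0.19  0.48  0.06  1.84 -0.04  0.81  1.61]
[ 2.32073417e-02 -1.12186499e+02  1.90856463e+02]
```

View pics/w8.png

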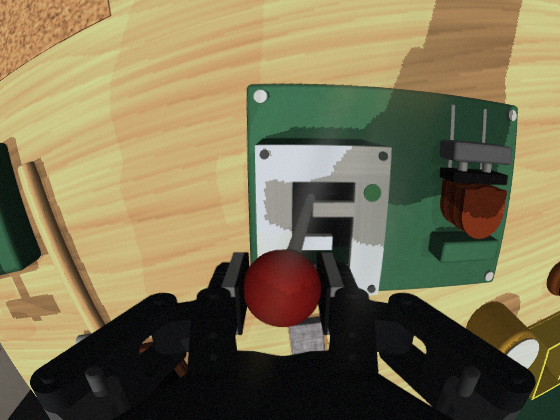

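Call:
play_rows --steps '[[[0,0,0,-0.001,0,0.01,255],[0,0,0,-0.002,0,0.02,255],[0,0,0,-0.002,0,0.03,255],[0,0,0,-0.0015,0,0.04,255],[0,0,0,-0.0005,0,0.049,255],[0,0,0,0,0,0.055,255],[0,0,0,0,0,0.055,255]]]'

```text
time_s: 10.8
ee_pos: [0.5362, -0.1327, 0.191]
tcp_rot: [0.555, -0.439, 0.554, 0.438]
wrist_force: [0.2, 0.0, 5.4]
opening: 0.0324
```

```bash
python3 snap.py wrist w9; python3 - <<'E'
from h import *
d,s=pickle.load(open("w9.pkl","rb")); print(w2c(s["ee_pos"]))
E
```

```text
10.8 [ 0.5361932  -0.1327379   0.19098079] [0.18 0.04 5.39] 0.032418591585341404 [ 0.1   0.48  0.05  1.85 -0.03  0.81  1.5 ]
[ -0.27172715 -56.23554611 190.9807923 ]
```

View pics/w9.png

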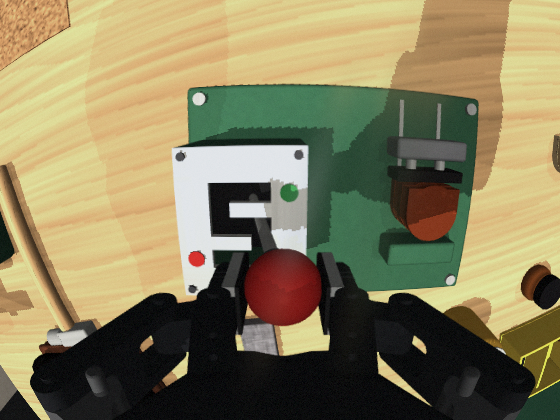

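Call:
play_rows --steps '[[[0,0,0,0.0003,-0.01,0,255],[0,0,0,0.0011,-0.02,0,255],[0,0,0,0.0026,-0.03,0,255],[0,0,0,0.0046,-0.04,0,255],[0,0,0,0.006,-0.047,0,255],[0,0,0,0.006,-0.047,0,255]]]'

```text
time_s: 11.6
ee_pos: [0.5816, -0.1444, 0.1846]
tcp_rot: [0.555, -0.438, 0.555, 0.438]
wrist_force: [-3.0, 1.9, 3.7]
opening: 0.0323
```

```bash
python3 snap.py wrist w10; python3 - <<'E'
from h import *
d,s=pickle.load(open("w10.pkl","rb")); print(w2c(s["ee_pos"]))
E
```

```text
11.6 [ 0.58164747 -0.14440557  0.18455579] [-2.96  1.89  3.74] 0.0323301980003366 [ 0.11  0.55  0.06  1.73 -0.04  0.85  1.52]
[ 46.64832088 -57.09265584 184.55578672]
```

View pics/w10.png

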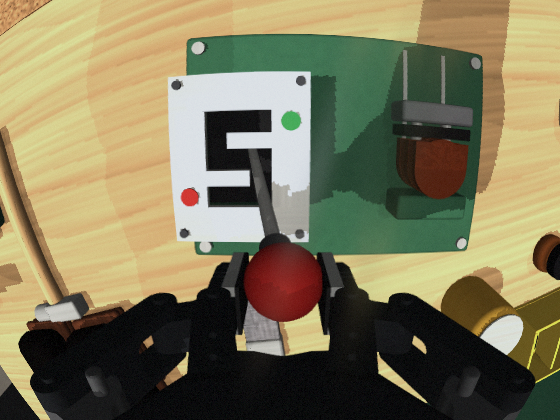

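Call:
play_rows --steps '[[[0,0,0,-0.001,0,-0.01,255],[0,0,0,-0.002,0,-0.02,255],[0,0,0,-0.002,0,-0.03,255],[0,0,0,-0.0015,0,-0.04,255],[0,0,0,-0.0005,0,-0.05,255],[0,0,0,0,0,-0.0565,255],[0,0,0,0,0,-0.0565,255]]]'

```text
time_s: 12.52
ee_pos: [0.5682, -0.2003, 0.1849]
tcp_rot: [0.555, -0.438, 0.555, 0.438]
wrist_force: [-2.9, 0.4, 3.0]
opening: 0.0325
```

```bash
python3 snap.py wrist w11; python3 - <<'E'
from h import *
d,s=pickle.load(open("w11.pkl","rb")); print(w2c(s["ee_pos"]))
E
```

```text
12.525 [ 0.56818071 -0.20026632  0.18488691] [-2.85  0.39  3.  ] 0.03254347166282745 [ 0.2   0.56  0.06  1.73 -0.04  0.86  1.61]
[  46.44356916 -114.55338127  184.88691037]
```

View pics/w11.png

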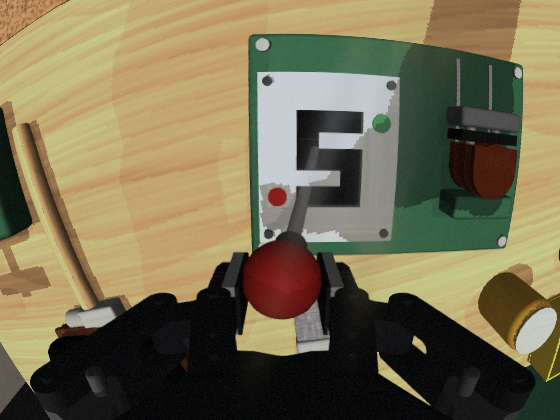

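Call:
play_rows --steps '[[[0,0,0,0,0.003,0,255],[0,0,0,0,0.003,0,100],[0,0,0,0,0.003,0,0],[0,0,0,0,0.003,0,0],[0,0,0,0,0.003,0,0],[0,0,0,-0.03,0.003,0,0],[0,0,0,-0.07,0.003,0,0],[0,0,0,-0.12,0.003,0,0]]]'

```text
time_s: 13.58
ee_pos: [0.565, -0.1986, 0.3057]
tcp_rot: [0.555, -0.438, 0.555, 0.438]
wrist_force: [0.5, 0.4, 0.5]
opening: 0.0852
```

Call:
play_rows --steps '[[[0,0,0,-0.02,0.05,0.04,0],[0,0,0,-0.02,0.05,0.04,0],[0,0,0,-0.02,0.05,0.04,0],[0,0,0,-0.02,0.05,0.04,0]]]'

```text
time_s: 14.08
ee_pos: [0.5263, -0.1489, 0.3243]
tcp_rot: [0.555, -0.438, 0.555, 0.438]
wrist_force: [-0.2, 0.4, -0.0]
opening: 0.085
```

```bash
python3 snap.py wrist w12; python3 snap.py scene s12;python3 snap.py top t12; python3 - <<'E'
from h import *
d,s=pickle.load(open("w12.pkl","rb")); P=wcloud(d,s); im=d["color"].astype(int)
k=(im[...,0]>70)&(im[...,0]>3*im[...,1])&(P[...,2]>.16)&(P[...,2]<.22)&(np.hypot(*(P[...,:2]-c2w(44,-112,0)[:2]).transpose(2,0,1))<.05)
p=P[k]; print(len(p))
from scipy.optimize import least_squares
o=least_squares(lambda q:np.linalg.norm(p-q,axis=1)-.017,c2w(44,-112,187),loss="soft_l1",f_scale=.001)
print("ball",w2c(o.x))
C=np.array([w2c(q) for q in P.reshape(-1,3)]).reshape(P.shape)
k=(im[...,0]>1.8*im[...,2])&(C[...,2]>55)&(C[...,2]<75)&(C[...,1]>40)&(C[...,1]<110)&(abs(C[...,0])<50)
print("heel top",C[k].min(0),C[k].max(0),np.median(C[k][:,2]))
d,_=pickle.load(open("s12.pkl","rb"))
cv2.imwrite("pics/s12c.png",cv2.resize(d["color"][160:290,180:400,::-1],None,fx=3.6,fy=3.6,interpolation=cv2.INTER_CUBIC))
E
```

```text
14.075 [ 0.52626683 -0.1489127   0.32430075] [-0.22  0.4  -0.04] 0.08496491540619139 [ 0.12  0.32  0.06  1.72 -0.02  1.11  1.52]
14.125 [ 0.52622479 -0.14891359  0.32421618] [ 0.25 -0.3   0.44] 0.08567500279156216 [ 0.12  0.32  0.06  1.72 -0.02  1.11  1.52]
14.175 [ 0.52618174 -0.1488835   0.32422361] [ 0.67 -0.03 -0.17] 0.08567505479097728 [ 0.12  0.32  0.06  1.72 -0.02  1.11  1.52]
918
ball [  38.00200803 -113.78067581  187.97549753]
heel top [-15.98728227  47.81899634  55.09802601] [33.581405   98.65704779 68.32403197] 65.80795352833351
```

View pics/w12.png

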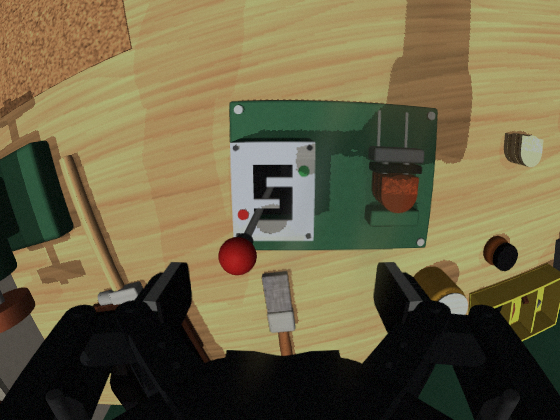

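View pics/s12c.png

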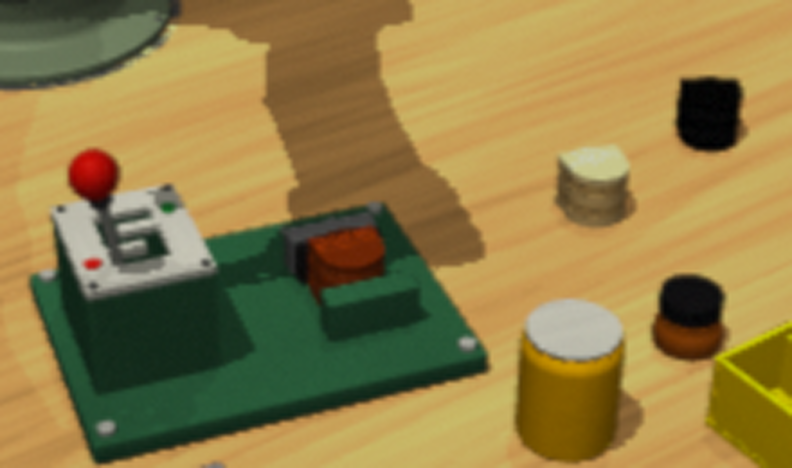

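View pics/t12.png

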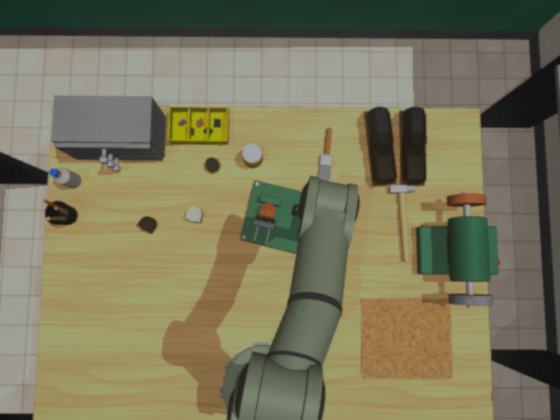

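```bash
python3 - <<'E'
from h import *
d,s=pickle.load(open("w12.pkl","rb"))
cv2.imwrite("pics/w12c.png",cv2.resize(d["color"][130:280,210:440,::-1],None,fx=3.4,fy=3.4,interpolation=cv2.INTER_CUBIC))
E
```

```text
(no output)
```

View pics/w12c.png

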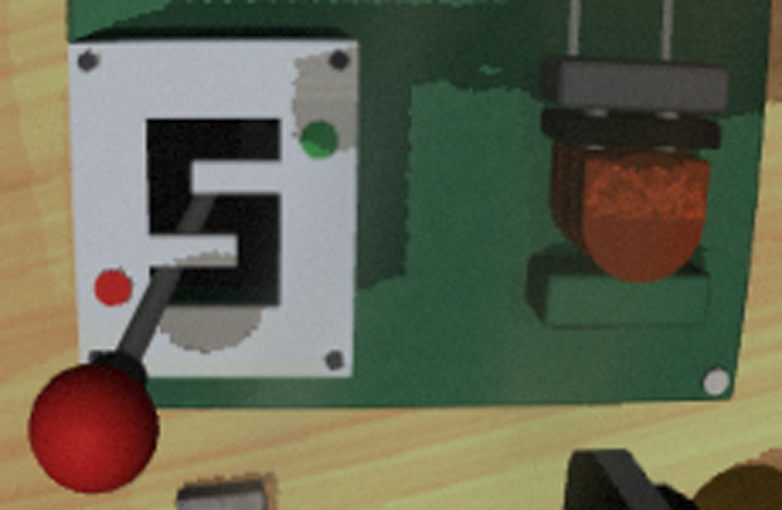

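```bash
python3 -c "
from bench import workorder
print(workorder.job_done())"
```

```text
the job is handed in; nothing more can be done
None
```

The brown heel is clamped and the lever is locked at the red-dot end. I handed the job in at about 14.2 s of the 54 s allowed.

**What I did:** I picked up the heel by its sides and stood it on the clamp bed, flat face to the rubber pad and round back to the fixed jaw. I let go of it, then took the lever ball through the gate from the green end to the red end and released it.

**Last checks, arm clear:**
- **Heel:** it stands upright between the pad and the fixed jaw. Its top is at clamp z of about 66 mm, and it spans clamp x from about -16 to +34 mm.
- **Lever:** the shaft is in the last run. The ball is at clamp (38, -114, 188) mm, so it settled back against the slot wall, about 0.21 rad forward. The task text says about 0.23; the difference of roughly 3 mm at the ball is close to my measuring error.
- **Forces:** readings during the work stayed below 12 N, and close to zero after I let go.
- **Other objects:** the pictures show nothing else moved.

**One disagreement:** the top and wrist cameras put the clamp about 2.7 mm apart along its x axis. I worked from the wrist camera, and the grasp on the ball and the gate moves agreed with it.

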